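Comb the feed bed shut and meter out one batch of clasp balls

ROBOT

A 6-joint arm with a two-finger parallel gripper is mounted at the origin on a cart in front of the work surface, level with it; the furniture and walls round the work are solid. World frame = base frame: x ahead of the robot, y to its left, z up, the work surface at z = 0. Lengths are in mm, angles in degrees, forces in N, time in s.
With the tool pointing down it reaches from about 300 to 850 mm from the base axis. Payload 4.2 kg.
Tool frame: the origin (TCP) lies at the very end of the fingers, on their centre line; the grasp point (between the pads) lies 19 mm behind it (env.grip_depth is the distance from the TCP to the grasp point, in mm); z points along the fingers, y is the line along which they close (so a half turn about z gives the same grasp; the last joint's range is limited). The gripper opens to 91 mm and grips with 3 to 60 N. Pads are 32 mm wide; open, the fingers measure 118 mm over their backs; the gripper's body (76 mm by 178 mm) begins 60 mm behind the grasp point.
Start: joints at [-74.198, 18.312, 89.639, -0, 72.044, -1.146], TCP at [167.619, -550.043, 213.976] pointing down, gripper open.
Joint ranges: [-177.97, 177.97], [-48.28, 115.42], [12.27, 149.76], [-77.06, 257.06], [2.81, 150.46], [-146.56, 146.56]. Speed limits (degrees/s): [147.25, 147.25, 180, 180, 180, 180].

INTERFACE

Orientations are given as [roll, pitch, yaw] about the fixed x, y, z axes, in that order (R = Rz(yaw) Ry(pitch) Rx(roll)).
In Python, from workcell import env, cams gives the robot as it stands.
- The arm moves only by the tool apply_moves, never from a script. Its argument "deltas" is a list of rows, each a list of 5 numbers: the shift along the tool's x, y, z in m, then the turn about the tool's z in rad, then the opening, from -1 (shut) to 1 (fully open), so that 0 is half open. In form: [[tx, ty, tz, roll, gripper], ...]. A call has 1 to 5 rows; each row is the pose to reach, as a shift and turn from the pose commanded when the call began, along the tool's axes at that moment; what a row does not reach only later rows make up. A row lasts 1/10 s, in which the tool goes at most 50 mm and 8.59 degrees, less where a joint would pass 70% of its speed; a pose out of reach is approached as far as the arm can. A call with a gripper value outside its range is refused whole. The fingers move at their own pace and stop on an object; "grip_force" is the grip in N (left out, the last holds). Time passes only in rows, so rows that repeat a pose let the fingers close. It gives the time, the measured TCP pose, the force, the opening and the grip force at its end, in the units of the state.
- env.state(): the state, without advancing time (a new reading comes with each control period).
- cams.grab_frame(name): name is "side" or "top" or "wrist"; returns the picture (384x512x3 uint8, blue, green, red); there is no depth.
- cams.get_calibration(name): a dict with "mtx" (3x3 intrinsics, pixels), "eye" and "attitude" of the camera in the world; the wrist camera has in their place "tool_from_camera" (4x4, takes a point from camera to tool coordinates, whose origin is the TCP and whose axes are the flange's). Camera axes: x right, y down, z forward; pixel columns grow to the right and rows downward; lengths in mm; the calibration is good to about 2 mm. The wrist camera is an equidistant fisheye: a pixel r from the principal point sees the ray r / f radians off the axis. A picture is of the moment at which its call begins: read the wrist's pose just before it. get_calibration takes no time and is no camera call.
- env.job_done(): hands the job in; it is judged then, once.
The state is a dict: "time_s": time; "qpos": joint angles; "qvel": joint speeds; "effort": joint torques, N m; "ee_pos": TCP position; "ee_rot": TCP orientation; "force": force on the tool from outside, world axes, zero at the start; "torque": the same for the moment, N m; "gripper_width": finger opening in mm; "gripper_force": force on a finger pad.
Only numpy, scipy, OpenCV 4.12 (cv2) and the standard library are available. Lean on these libraries where they do the work, as an engineer would, in place of code of your own. Each camera call takes 0.05 s, during which the arm holds its last target. There are 200 camera calls.

TASK

Slide the orange comb into the mouth of the feed box, its fins between the box's fins, until it is fully home, and leave it there. Then pull the hopper's red-posted gate only partway, so that the three brass balls in the far cell drop onto the closed bed while the steel balls in the near cell stay in the hopper, and push the gate fully shut again. Do not disturb the paper weight, the navy blanks or the tan blanks.

Things in the scene. Friction and masses are not known exactly. Their poses are not given: they have to be found in the camera images.
- feed_box: Green and aluminium feed box bolted to the board, 112 mm along its x, 110 mm along y, 98 mm high. Origin at board level under the middle of its hopper, z up. Low part: the finned bed, open at the top and at the +y mouth. Above it the hopper, open at the top (outer faces y = -38 and +38 mm, rim z = 98 mm), with a near and a far cell that share the slide gate as their floor
- bed_mouth (a point): Middle of the bed's mouth, box x = 0, y = +45 mm, z = 30 mm: round nose of the middle fixed fin. Fixed aluminium fins 10 mm thick, 30 mm high run along y at x = -28, 0, +28 mm from back wall (y = -45 mm) to here. Side walls: inner faces x = -51, +51 mm, 55 mm high, ending at y = 61 mm. Four gaps 18 mm wide at x = -42, -14, +14, +42 mm, floor = the board; a ball falls into an empty gap
- far_cell (a point): Middle of the far cell's floor (box x = +29.5 mm, y = 0, z = 61 mm): 41 mm along x, 60 mm along y, walls 37 mm high; holds the brass balls. The near cell, at box x = -50 to -5 mm, holds the steel balls
- gate (a joint): Hopper slide gate, a dark steel plate: 0 fully shut (stop), grows in metres as it is pulled along the box's -x, to 0.09 (stop). Light friction, about 2 N; it stays where it is left. Pulling uncovers the far cell first: wholly open at 0.042; the near cell begins to open at 0.056. May start up to 4 mm open
- gate_grip (a point): Grip point of the gate's upright red post, 15 mm below its top. Post 18 mm square, sides along the box's x and y, from z = 45 to 95 mm; with the gate shut it stands at box x = -105 mm, y = 0
- comb: Loose orange comb, 0.17 to 0.35 kg. Origin on its underside under the black grip post, z up. Post 22 mm along x, 24 mm along y, from the 12 mm high neck up to 70 mm. Four fins 14 mm thick, 30 mm high point to -y. Fully home it has the box's orientation (2 mm play beside each fin) and its origin is at box x = 0, y = +115 mm; it goes in from the mouth along the box's -y, sliding on the board
- comb_front (a point): Middle of the comb's spine front face, comb x = 0, y = -70 mm, z = 30 mm; it meets the noses of the fixed fins when fully home. The spine is a wall 98 mm along x, 14 mm thick, 50 mm high that closes the mouth. From it fins at comb x = -42, -14, +14, +42 mm run to round tips at y = -158 mm
- weight_block: Bystander: dark steel paper weight 50x62x48 mm with a turned knob; origin at the centre of its underside
- blanks_navy: Bystander: tied stack of navy oval leather blanks 83x50x19 mm; origin at the centre of its underside
- blanks_tan: Bystander: tied stack of tan leather blanks 93x60x21 mm; origin at the centre of its underside
- brass0_center (a point): Centre of a brass ball, 14 mm in diameter, 12 g; starts on the gate in the hopper's far cell
- steel0_center (a point): Centre of a steel ball, 14 mm in diameter, 12 g; starts on the gate in the hopper's near cell
- brass1_center (a point): Centre of a brass ball, 14 mm in diameter, 12 g; starts on the gate in the hopper's far cell
- steel1_center (a point): Centre of a steel ball, 14 mm in diameter, 12 g; starts on the gate in the hopper's near cell
- brass2_center (a point): Centre of a brass ball, 14 mm in diameter, 12 g; starts on the gate in the hopper's far cell
- steel2_center (a point): Centre of a steel ball, 14 mm in diameter, 12 g; starts on the gate in the hopper's near cell

How it is judged (in metres and radians):
On the way, in this order (a step that is already met when the one before it is completed fails the run):
1. the comb is interlaced fully home in the feed box while the gate is still shut (y of comb in the frame of feed_box between 0.108 and 0.121 m and x of comb in the frame of feed_box between -0.005 and 0.005 m and angle between the y axis of comb and the y axis of feed_box, either way round below 0.08 rad and angle between comb's own z axis and vertical below 0.06 rad and height (world z) of comb below 0.006 m and value of joint gate below 0.01 m), for 0.2 s.
2. with the comb home, the gate is pulled partway and the three brass balls lie on the bed (y of comb in the frame of feed_box between 0.108 and 0.121 m and x of comb in the frame of feed_box between -0.005 and 0.005 m and angle between the y axis of comb and the y axis of feed_box, either way round below 0.08 rad and angle between comb's own z axis and vertical below 0.06 rad and height (world z) of comb below 0.006 m and z of brass0_center in the frame of feed_box between 0.032 and 0.05 m and x of brass0_center in the frame of feed_box between -0.051 and 0.051 m and y of brass0_center in the frame of feed_box between -0.046 and 0.047 m and z of brass1_center in the frame of feed_box between 0.032 and 0.05 m and x of brass1_center in the frame of feed_box between -0.051 and 0.051 m and y of brass1_center in the frame of feed_box between -0.046 and 0.047 m and z of brass2_center in the frame of feed_box between 0.032 and 0.05 m and x of brass2_center in the frame of feed_box between -0.051 and 0.051 m and y of brass2_center in the frame of feed_box between -0.046 and 0.047 m and value of joint gate above 0.015 m), for 0.2 s.
3. the gate is pushed shut (value of joint gate below 0.004 m), for 0.2 s.
At the end, for the whole second after the job is handed in: The comb lies flat, at rest and fully home in the feed box (within 6 mm of its stop and aligned), all three brass balls lie on the bed formed by the two sets of fins, all three steel balls are still in the hopper's near cell, and the gate is shut to within 4 mm (y of comb in the frame of feed_box between 0.108 and 0.121 m and x of comb in the frame of feed_box between -0.005 and 0.005 m and angle between the y axis of comb and the y axis of feed_box, either way round below 0.08 rad and angle between comb's own z axis and vertical below 0.06 rad and height (world z) of comb below 0.006 m and z of brass0_center in the frame of feed_box between 0.032 and 0.05 m and x of brass0_center in the frame of feed_box between -0.051 and 0.051 m and y of brass0_center in the frame of feed_box between -0.046 and 0.047 m and z of brass1_center in the frame of feed_box between 0.032 and 0.05 m and x of brass1_center in the frame of feed_box between -0.051 and 0.051 m and y of brass1_center in the frame of feed_box between -0.046 and 0.047 m and z of brass2_center in the frame of feed_box between 0.032 and 0.05 m and x of brass2_center in the frame of feed_box between -0.051 and 0.051 m and y of brass2_center in the frame of feed_box between -0.046 and 0.047 m and z of each of steel0_center, steel1_center, steel2_center in the frame of feed_box above 0.062 m and x of steel0_center in the frame of feed_box between -0.052 and -0.003 m and x of steel1_center in the frame of feed_box between -0.052 and -0.003 m and x of steel2_center in the frame of feed_box between -0.052 and -0.003 m and value of joint gate below 0.004 m and linear speed of comb below 0.02 m/s); the robot touches nothing.
It fails at once if a steel ball leaves the hopper's near cell (z of any of steel0_center, steel1_center, steel2_center in the frame of feed_box below 0.058 m).
It fails at once if a bystander is pushed more than 30 mm away (distance of any of weight_block, blanks_navy, blanks_tan from where it was at the start of the episode above 0.03 m).
It also fails if it takes over 51 s, if anything falls off the work surface, if the arm or the gripper's body presses on something with over 40 N, if the wrist force passes 120 N, or if a joint passes its speed limit or range.

## Working session

There is one attempt and no reset: what is moved stays moved. The work goes in short steps, Python scripts to look and compute and a tool call to move; the robot and the scene stay as the last step left them, time stands still between calls to the robot, and variables do not carry over. Pictures are saved under pics/ and viewed, at most 13 in all, crops included, and the job is handed in when it is done.

Besides the shell and the picture viewer there is one more tool, called after ">>>" as name([rows], argument=value, ...), one row to a line, values as JSON. apply_moves: Moves the arm, as the interface text tells. Its arguments: {"type":"object","properties":{"deltas":{"type":"array"},"grip_force":{"type":"number"}},"required":["deltas"]}

```bash
mkdir -p pics
cat > h.py <<'E'
import numpy as np, cv2
from workcell import env, cams
E
python3 - <<'E'
from h import *
for n in("top","side","wrist"):
    print(n,cams.get_calibration(n))
a=cams.grab_frame("top");b=cams.grab_frame("side")
cv2.imwrite("pics/top.png",a);cv2.imwrite("pics/side.png",b)
print(env.state())
E
```

```text
top {'mtx': array([[386.9896017 ,   0.        , 255.73726828],
       [  0.        , 386.9896017 , 194.65986144],
       [  0.        ,   0.        ,   1.        ]]), 'eye': array([ 391.99257195,  -28.09076068, 1091.52505118]), 'attitude': array([-170.94234081,   -3.36870624,  -90.92680595])}
side {'mtx': array([[487.27833278,   0.        , 262.57856944],
       [  0.        , 487.27833278, 199.55315687],
       [  0.        ,   0.        ,   1.        ]]), 'eye': array([-614.79668227,  797.30165713,  990.27709305]), 'attitude': array([-121.69419151,   -0.51532905, -126.2510771 ])}
wrist {'mtx': array([[297.31863964,   0.        , 249.2556391 ],
       [  0.        , 297.31863964, 190.33737926],
       [  0.        ,   0.        ,   1.        ]]), 'tool_from_camera': array([[-1.61953472e-04, -9.55791991e-01, -2.94043607e-01,
         8.27214325e+01],
       [ 9.99999631e-01, -4.03028473e-04,  7.59268250e-04,
        -4.03327930e-01],
       [-8.44210459e-04, -2.94043375e-01,  9.55791704e-01,
        -1.71353105e+02],
       [ 0.00000000e+00,  0.00000000e+00,  0.00000000e+00,
         1.00000000e+00]])}
{'time_s': 0.1, 'qpos': array([-7.41994304e+01,  1.83484301e+01,  8.96985131e+01,  1.49883318e-04,
        7.20437948e+01, -1.14747426e+00]), 'qvel': array([-0.09346869, -0.03281298, -0.22923411,  0.01562953, -0.02976796,
        0.02024142]), 'effort': array([-7.08215430e-04, -4.13333738e+01, -2.32510722e+01,  7.29060872e-02,
        4.22059244e-02, -5.14001795e-05]), 'ee_pos': array([ 167.48098786, -549.60532614,  213.2059389 ]), 'ee_rot': array([-1.79909283e+02, -1.95958735e-03,  1.69479960e+01]), 'force': array([-0.05566519,  0.1827747 ,  0.25568082]), 'torque': array([-0.03805853, -0.01916337,  0.04001229]), 'gripper_force': 0.0, 'gripper_width': 91.2736967779828}
```

View pics/top.png

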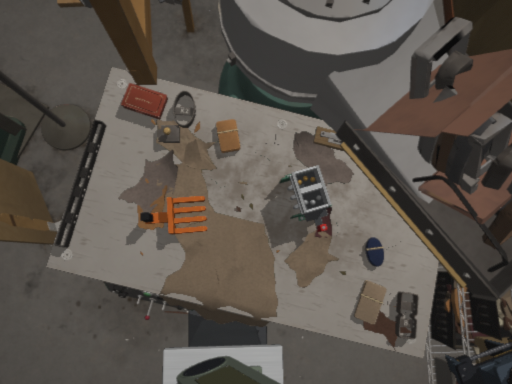

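View pics/side.png

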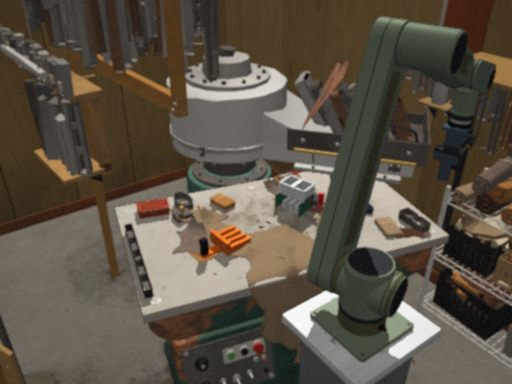

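The top view shows the comb at about (185,215) with its post at (148,217) and fins pointing right toward the box. The hopper is at (309,193), the red post at (324,228), the navy blanks at (375,250) and the tan ones at (228,135) or (370,300). I'll measure with rays and zoom in.

```bash
cat >> h.py <<'E'
from scipy.spatial.transform import Rotation as R
def ray(n,uv,st=None):
    c=cams.get_calibration(n);K=c["mtx"];p=(np.asarray(uv,float)-[K[0,2],K[1,2]])/K[0,0]
    if n!="wrist":
        d=R.from_euler("xyz",c["attitude"],degrees=True).apply([p[0],p[1],1]);return c["eye"],d
    r=np.hypot(*p);d=np.array([*(p/max(r,1e-9)*np.sin(r)),np.cos(r)])
    T=c["tool_from_camera"];Rt=R.from_euler("xyz",st["ee_rot"],degrees=True)
    return st["ee_pos"]+Rt.apply(T[:3,3]),Rt.apply(T[:3,:3]@d)
def onz(n,uv,z,st=None):
    o,d=ray(n,uv,st);return o+d*(z-o[2])/d[2]
def blobs(im,lo,hi,amin=20):
    m=cv2.inRange(cv2.cvtColor(im,cv2.COLOR_BGR2HSV),lo,hi)
    n,l,s,c=cv2.connectedComponentsWithStats(m)
    return [(s[i,4],c[i].round(1),s[i,:4],l==i) for i in range(1,n) if s[i,4]>amin]
E
python3 - <<'E'
from h import *
a=cv2.imread("pics/top.png")
print("orange")
for b in blobs(a,(5,180,120),(18,255,255)):
    print(b[:3],onz("top",b[1],30).round(0))
print("red")
for b in blobs(a,(0,150,60),(4,255,255),8)+blobs(a,(172,150,60),(180,255,255),8): print(b[:3],onz("top",b[1],90).round(0))
print("black post",onz("top",(147,217),70).round())
for p in [(290,175),(317,167),(330,205),(304,215)]: print(p,onz("top",p,98).round())
cv2.imwrite("pics/topc.png",cv2.resize(a[130:270,130:390],None,fx=3,fy=3,interpolation=cv2.INTER_CUBIC))
E
```

```text
orange
(np.int32(681), array([183.7, 214.8]), array([167, 197,  40,  36], dtype=int32)) [506. 105.  30.]
(np.int32(59), array([155.7, 217.5]), array([152, 213,   8,  10], dtype=int32)) [500. 180.  30.]
red
(np.int32(39), array([322.8, 226.9]), array([319, 224,   9,   7], dtype=int32)) [ 464. -264.   90.]
black post [497. 194.  70.]
(290, 175) [ 602. -181.   98.]
(317, 167) [ 623. -254.   98.]
(330, 205) [ 521. -284.   98.]
(304, 215) [ 495. -214.   98.]
```

View pics/topc.png

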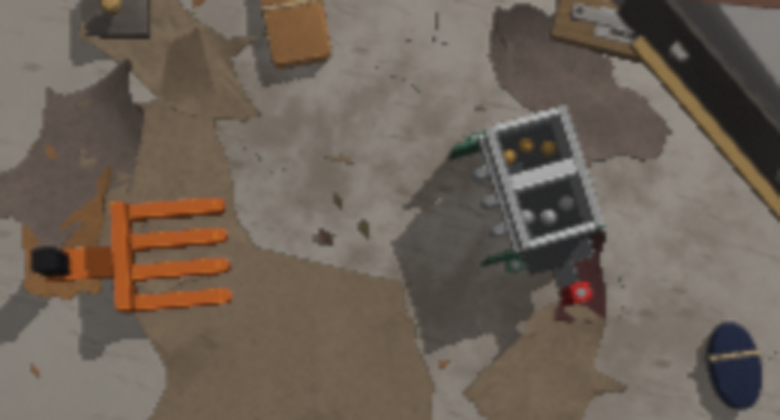

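The zoomed view shows the hopper rim with crop corners (488,135), (565,110), (603,228) and (525,250). The brass balls are in the upper (far) cell and the red post is at (580,292). The comb spine runs from about (120,203) to (124,308), and its post top is at (48,260). Next I'll get the comb's yaw.

Run:
```python
from h import *
f=lambda u,v:(130+(u-1)/3,130+(v-1)/3)
A=onz("top",f(119,203),50);B=onz("top",f(124,310),50);print(A.round(),B.round(),np.linalg.norm(A-B),np.degrees(np.arctan2(*(A-B)[1::-1])))
for a,b in [((140,208),(222,206)),((140,240),(226,236)),((140,270),(228,267)),((140,301),(228,297))]:
    A=onz("top",f(*b),30);B=onz("top",f(*a),30);print(A.round(),B.round(),np.degrees(np.arctan2(*(B-A)[1::-1]))-90)
A=onz("top",f(48,261),70);print(A)
st=env.state();Rt=R.from_euler("xyz",st["ee_rot"],degrees=True)
print("delta tool",Rt.inv().apply(np.array([497,194,180])-st["ee_pos"]))
```

```text
[552. 141.  50.] [456. 135.  50.] 95.97186492732686 3.674220366017892
[551.  51.  30.] [550. 125.  30.] 0.999026785588029
[523.  47.  30.] [520. 125.  30.] 2.187789634070853
[495.  45.  30.] [493. 124.  30.] 1.3680955852259586
[468.  45.  30.] [465. 124.  30.] 1.926844573957112
[497.9380794  197.84653544  70.        ]
delta tool [ 531.97040834 -615.20099202   34.19822911]
```

>>> apply_moves([
  [0.031, -0.036, 0, -0.14, 1],
  [0.063, -0.072, 0, -0.28, 1],
  [0.094, -0.109, 0, -0.42, 1],
  [0.126, -0.145, 0, -0.56, 1],
  [0.157, -0.181, 0, -0.7, 1],
])

```text
time_s: 0.6
ee_pos: [265.3, -329.1, 213.6]
ee_rot: [-180.0, -0.0, 57.3]
force: [1.3, -0.4, -0.0]
gripper_width: 91.1
gripper_force: 0.0
```

>>> apply_moves([
  [0.047, -0.0075, 0, -0.122, 1],
  [0.095, -0.015, 0, -0.244, 1],
  [0.142, -0.0225, 0, -0.366, 1],
  [0.19, -0.03, 0, -0.488, 1],
  [0.237, -0.0375, 0, -0.609, 1],
])

```text
time_s: 1.1
ee_pos: [362.6, -109.9, 213.9]
ee_rot: [180.0, 0.0, 92.2]
force: [0.7, 0.4, -0.2]
gripper_width: 91.3
gripper_force: 0.0
```

>>> apply_moves([
  [0.043, 0.021, 0, 0, 1],
  [0.086, 0.042, 0.0, 0, 1],
  [0.13, 0.063, 0.0, 0, 1],
  [0.173, 0.084, 0.0, 0, 1],
  [0.216, 0.105, 0.0, 0, 1],
])

```text
time_s: 1.6
ee_pos: [460.2, 109.6, 213.7]
ee_rot: [-180.0, 0.0, 92.0]
force: [1.7, 0.1, -0.6]
gripper_width: 90.9
gripper_force: 0.0
```

Run:
```python
from h import *
st=env.state();a=cams.grab_frame("wrist")
cv2.imwrite("pics/w1.png",a);np.savez("w1.npz",p=st["ee_pos"],r=st["ee_rot"]);print(st["time_s"],st["ee_pos"],st["ee_rot"])
```

```text
1.6 [460.2256769  109.64626467 213.72147859] [-1.79988191e+02  2.47871108e-02  9.19891149e+01]
```

View pics/w1.png

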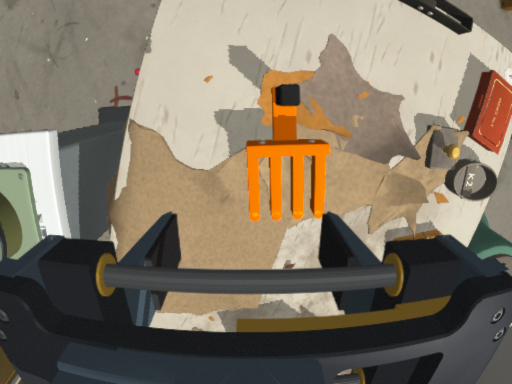

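The wrist view shows the black post top around (289,93), the spine top from (247,145) to (329,146), and the fin tips at (254,216), (276,216), (298,216) and (319,214). I'll turn these into positions.

Run:
```python
from h import *
q=np.load("w1.npz");st=dict(ee_pos=q["p"],ee_rot=q["r"])
w=lambda u,v,z:onz("wrist",(u,v),z,st)
A,B=w(247,145,50),w(329,146,50);print(A.round(1),B.round(1),np.linalg.norm(A-B),np.degrees(np.arctan2(*(B-A)[1::-1])))
for p in[(254,216),(276,216),(298,216),(319,214)]:print(w(*p,30).round(1))
a=cv2.imread("pics/w1.png")[70:115,260:315]
m=(a.max(2)<45).astype(np.uint8);print(cv2.boundingRect(m),m.sum())
for b in blobs(a,(0,0,0),(180,255,45)): print(b[:3], w(b[1][0]+260,b[1][1]+70,70).round(1))
for p in[(278,85),(299,85),(299,104),(278,104)]:print(p,w(*p,70).round(1))
```

```text
[455.5 143.7  50. ] [550.7 147.1  50. ] 95.28074224365204 2.039310002146662
[467.4  49.4  30. ]
[495.9  50.3  30. ]
[524.7  51.1  30. ]
[552.5  54.5  30. ]
(16, 15, 23, 20) 415
(np.int32(432), array([27.2, 24.7]), array([16, 15, 23, 20], dtype=int32)) [495.8 202.3  70. ]
(278, 85) [485.7 212.   70. ]
(299, 85) [507.8 213.5  70. ]
(299, 104) [508.8 193.2  70. ]
(278, 104) [486.5 191.8  70. ]
```

>>> apply_moves([
  [-0.048, 0.011, 0, 0, 1],
  [-0.096, 0.022, 0, 0, 1],
  [-0.144, 0.033, 0, 0, 1],
  [-0.192, 0.044, 0, 0, 1],
  [-0.24, 0.055, 0, 0, 1],
])

```text
time_s: 2.15
ee_pos: [523.0, -132.4, 213.6]
ee_rot: [-180.0, -0.0, 91.9]
force: [0.4, 0.6, 0.0]
gripper_width: 90.8
gripper_force: 0.0
```

>>> apply_moves([
  [-0.048, 0.011, 0, 0, 1],
  [-0.09, 0.022, 0, 0, 1],
  [-0.09, 0.022, 0, 0, 1],
  [-0.09, 0.022, 0, 0, 1],
])

```text
time_s: 2.55
ee_pos: [547.6, -220.3, 213.0]
ee_rot: [-179.9, -0.1, 91.8]
force: [0.2, 1.3, 0.0]
gripper_width: 91.0
gripper_force: 0.0
```

Run:
```python
from h import *
st=env.state();a=cams.grab_frame("wrist")
cv2.imwrite("pics/w2.png",a);np.savez("w2.npz",p=st["ee_pos"],r=st["ee_rot"]);print(st["time_s"],st["ee_pos"],st["ee_rot"])
cv2.imwrite("pics/w2c.png",cv2.resize(a[80:280,130:390],None,fx=3,fy=3,interpolation=cv2.INTER_CUBIC))
```

```text
2.55 [ 547.59433781 -220.28672089  213.01610482] [-1.79899397e+02 -7.16532646e-02  9.18300422e+01]
```

View pics/w2c.png

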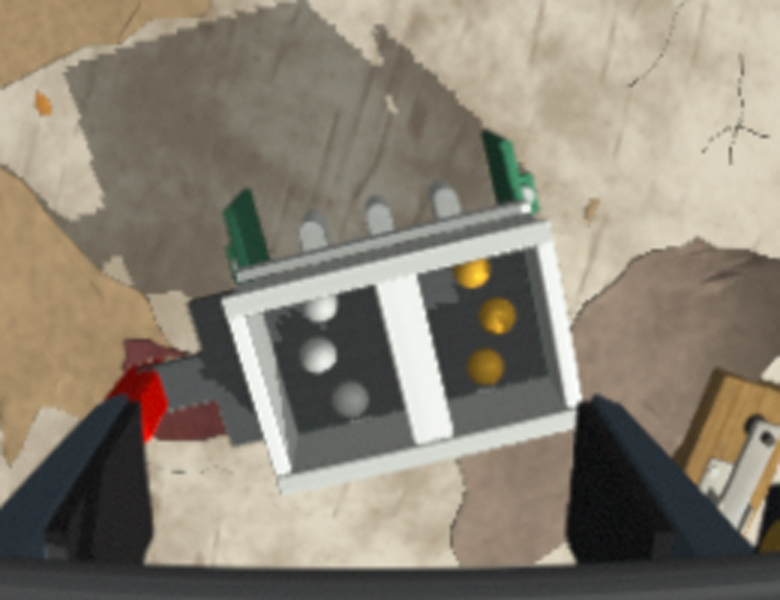

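This close view shows the rim corners at crop (224,300), (551,221), (579,425) and (282,490). The fixed fin nose tips are at (312,209), (376,195) and (442,181), and the green side wall ends at (244,190) and (489,130).

Run:
```python
from h import *
q=np.load("w2.npz");st=dict(ee_pos=q["p"],ee_rot=q["r"])
w=lambda u,v,z:onz("wrist",(130+(u-1)/3,80+(v-1)/3),z,st)
src=[];dst=[]
for u,v,bx,by,z in[(224,300,-56,38,98),(551,221,56,38,98),(579,425,56,-38,98),(282,490,-56,-38,98),(312,209,-28,45,30),(376,195,0,45,30),(442,181,28,45,30)]:
    p=w(u,v,z);src.append((bx,by));dst.append(p[:2]);print(bx,by,p.round(1))
def fit(s,d):
    s=np.array(s,float);d=np.array(d);sc=s-s.mean(0);dc=d-d.mean(0)
    t=np.arctan2((sc[:,0]*dc[:,1]-sc[:,1]*dc[:,0]).sum(),(sc*dc).sum());c,n=np.cos(t),np.sin(t);M=np.array([[c,-n],[n,c]])
    o=d.mean(0)-M@s.mean(0);print(np.degrees(t),o,(d-(s@M.T+o)).round(1).tolist());return M,o
fit(src[:4],dst[:4]);fit(src[4:],dst[4:]);M,o=fit(src,dst)
for y in(245,115):print("comb y",y,M@[0,y]+o)
print("gate post",M@[-105,0]+o)
for p in[(146,375),(165,380),(150,440),(120,400)]:print(w(*p,95))
```

```text
-56 38 [ 501.1 -215.    98. ]
56 38 [ 608.8 -184.4   98. ]
56 -38 [ 626.  -256.8   98. ]
-56 -38 [ 520.8 -285.1   98. ]
-28 45 [ 526.7 -194.6   30. ]
0 45 [ 552.2 -188.1   30. ]
28 45 [ 578.4 -181.4   30. ]
15.1791760436609 [ 564.15877252 -235.3165747 ] [[0.9, -1.7], [0.5, -0.4], [-2.2, 0.5], [0.7, 1.5]]
14.280045460545352 [ 563.54020941 -231.62171952] [[1.4, 0.4], [-0.2, -0.1], [-1.2, -0.3]]
14.916423084843597 [ 564.10096202 -233.67907768] [[0.9, -3.6], [0.3, -1.8], [-2.0, -0.8], [1.0, -0.3], [1.3, 2.8], [-0.3, 2.1], [-1.2, 1.6]]
comb y 245 [501.03556552   3.06499461]
comb y 115 [ 534.49883713 -122.55430906]
gate post [ 462.63921675 -260.70710475]
[ 472.27078123 -243.86813675   95.        ]
[ 479.10648121 -245.46430322   95.        ]
[ 472.45344678 -268.89267266   95.        ]
[ 462.12594312 -253.79084465   95.        ]
```

>>> apply_moves([
  [0.047, -0.004, 0, 0, 1],
  [0.094, -0.008, 0, 0, 1],
  [0.141, -0.012, 0, 0, 1],
  [0.189, -0.016, 0, 0, 1],
  [0.236, -0.02, 0, 0, 1],
])

```text
time_s: 3.1
ee_pos: [518.5, 18.7, 214.3]
ee_rot: [180.0, -0.0, 92.1]
force: [0.8, -0.2, -0.3]
gripper_width: 91.0
gripper_force: 0.0
```

>>> apply_moves([
  [0.047, -0.004, 0, -0.01, 1],
  [0.094, -0.008, 0, -0.02, 1],
  [0.141, -0.012, 0, -0.03, 1],
  [0.188, -0.016, 0, -0.03, 1],
  [0.188, -0.016, 0.03, -0.03, 1],
])

```text
time_s: 3.6
ee_pos: [498.2, 210.2, 187.4]
ee_rot: [179.5, -0.3, 94.1]
force: [0.3, -1.2, 0.4]
gripper_width: 91.3
gripper_force: 0.0
```

>>> apply_moves([
  [0, 0, 0.03, 0, 1],
  [0, 0, 0.06, 0, 1],
  [0, 0, 0.08, 0, 1],
  [0, 0, 0.08, 0, 1],
])

```text
time_s: 4.0
ee_pos: [494.3, 203.1, 101.5]
ee_rot: [-179.6, 0.1, 93.8]
force: [-0.4, -0.7, 0.2]
gripper_width: 91.5
gripper_force: 0.0
```

Run:
```python
from h import *
st=env.state();a=cams.grab_frame("wrist")
cv2.imwrite("pics/w3.png",a);np.savez("w3.npz",p=st["ee_pos"],r=st["ee_rot"]);print(st["time_s"],st["ee_pos"],st["ee_rot"])
```

```text
4.0 [494.3092866  203.05078455 101.53808267] [-1.79626584e+02  1.09461193e-01  9.37928273e+01]
```

View pics/w3.png

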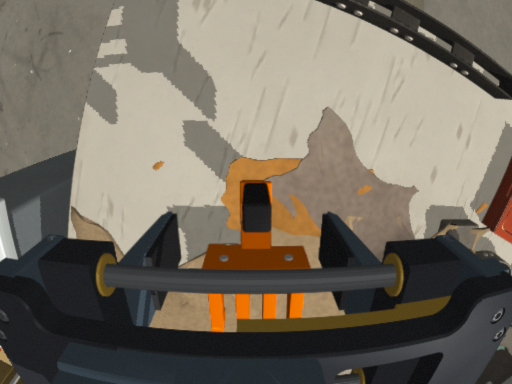

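The post's top face is at about (257,217), spanning columns 243–271 and rows 204–231. It sits slightly right of the finger centre line and the spine is level.

Run:
```python
from h import *
q=np.load("w3.npz");st=dict(ee_pos=q["p"],ee_rot=q["r"])
w=lambda u,v,z:onz("wrist",(u,v),z,st)
for p in[(243,231),(271,231),(244,204),(270,204)]:print(w(*p,70).round(1))
A,B=w(208,247,50),w(305,247,50);print(A,B,np.degrees(np.arctan2(*(B-A)[1::-1])))
print(env.state()["ee_pos"])
```

```text
[489.1 191.9  70. ]
[510.1 193.3  70. ]
[488.6 213.5  70. ]
[507.4 214.8  70. ]
[460.26563125 165.11838966  50.        ] [542.85722059 170.55523574  50.        ] 3.7662375327819504
[495.92958666 203.42491661 103.30955172]
```

>>> apply_moves([
  [0, 0.002, 0.03, 0, 1],
  [0, 0.002, 0.06, 0, 1],
  [0, 0.002, 0.077, 0, 1],
  [0, 0.002, 0.077, 0, 1],
  [0, 0.002, 0.077, 0, -1],
], grip_force=20)

```text
time_s: 4.55
ee_pos: [500.7, 203.8, 28.5]
ee_rot: [179.9, -0.0, 93.7]
force: [0.7, 0.0, -0.0]
gripper_width: 85.7
gripper_force: 0.0
```

>>> apply_moves([
  [0, 0, 0, 0, -1],
  [0, 0, 0, 0, -1],
  [0, 0, 0, 0, -1],
  [0, 0, 0, 0, -1],
  [0, 0, 0, 0, -1],
])

```text
time_s: 5.05
ee_pos: [499.9, 203.0, 27.1]
ee_rot: [180.0, -0.0, 93.7]
force: [0.8, 0.9, 0.6]
gripper_width: 46.2
gripper_force: 0.0
```

>>> apply_moves([
  [0, 0, 0, 0, -1],
  [0, 0, 0, 0, -1],
  [0, 0, 0, 0, -1],
  [0, 0, 0, 0, -1],
  [0, 0, 0, 0, -1],
], grip_force=30)

```text
time_s: 5.55
ee_pos: [499.8, 203.1, 26.9]
ee_rot: [-180.0, 0.0, 93.7]
force: [-1.0, -1.2, -0.1]
gripper_width: 21.9
gripper_force: 30.0
```

>>> apply_moves([
  [-0.025, -0.0015, 0, -0.04, -1],
  [-0.06, -0.0035, 0, -0.08, -1],
  [-0.095, -0.0055, 0, -0.12, -1],
  [-0.13, -0.0075, 0, -0.16, -1],
  [-0.165, -0.0095, 0, -0.197, -1],
])

```text
time_s: 6.05
ee_pos: [500.7, 36.9, 26.9]
ee_rot: [180.0, -0.0, 105.1]
force: [-0.3, 1.4, -1.3]
gripper_width: 22.0
gripper_force: 30.0
```

Run:
```python
from h import *
st=env.state();p=st["ee_pos"];print(p,st["ee_rot"],st["force"],st["torque"])
a=cams.grab_frame("top");cv2.imwrite("pics/t2.png",cv2.resize(a[150:270,180:340],None,fx=5,fy=5,interpolation=cv2.INTER_CUBIC))
```

```text
[500.68529625  36.85917416  26.89058972] [ 1.79993475e+02 -2.29674063e-02  1.05064976e+02] [-0.25536969  1.36030262 -1.3242283 ] [ 0.27029594 -0.10574134  0.01647574]
```

View pics/t2.png

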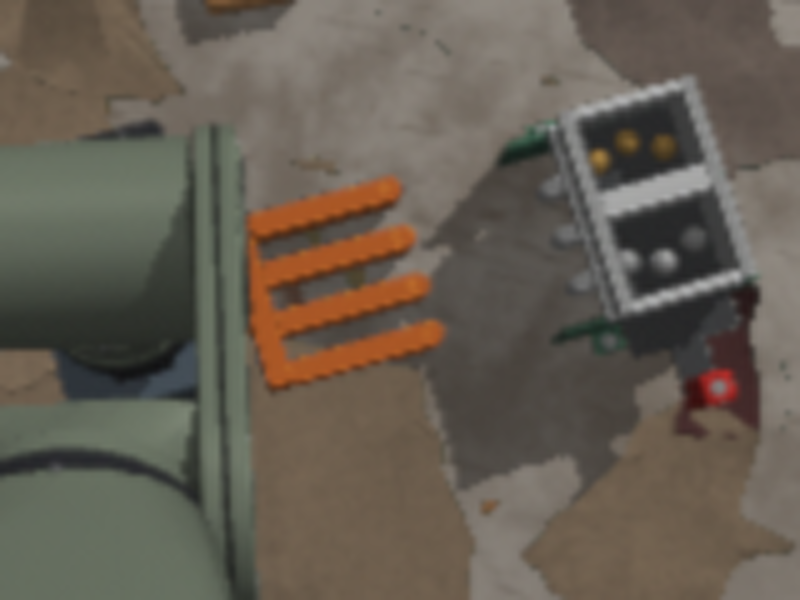

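The comb is aligned. Its fin tip centres are at (390,188), (405,238), (420,285) and (435,332), and the fixed noses are at about (546,187), (560,236) and (574,285). All are at z=30, so I can compare them in one plane.

Run:
```python
from h import *
w=lambda u,v,z=30:onz("top",(180+(u-2)/5,150+(v-2)/5),z)[:2]
T=np.array([w(*p) for p in[(390,188),(405,238),(420,285),(435,332)]]);N=np.array([w(*p) for p in[(546,187),(560,236),(574,285)]])
print(T.round(1),N.round(1))
for X in(T,N): d=X[0]-X[-1];print(np.degrees(np.arctan2(d[1],d[0])),np.linalg.norm(d))
t=np.radians(15);print("box-x of tips mean / noses mean",T.mean(0)@[np.cos(t),np.sin(t)],N.mean(0)@[np.cos(t),np.sin(t)])
# fin direction
for a,b in[((270,222),(390,188)),((290,378),(435,332))]:
    d=w(*a)-w(*b);print(np.degrees(np.arctan2(d[1],d[0]))-90)
for a,b in[((688,82),(748,276)),((560,122),(622,312))]:
    d=w(*a,98)-w(*b,98);print("rim",np.degrees(np.arctan2(d[1],d[0])))
print("tool box x",env.state()["ee_pos"][:2]@[np.cos(t),np.sin(t)], "box", np.array([564.1,-233.7])@[np.cos(t),np.sin(t)])
```

```text
[[ 581.5  -98.9]
 [ 553.2 -106.7]
 [ 526.8 -114.6]
 [ 500.6 -122.4]] [[ 581.6 -186.6]
 [ 553.7 -193.6]
 [ 526.1 -200.6]]
16.219032290754154 84.30711448271201
14.205338707503763 57.28580060687435
box-x of tips mean / noses mean 493.48001047171374 484.81927852051956
15.650692045439271
16.973549574565283
rim 14.772087600942143
rim 16.210271019127873
tool box x 491.82332314560165 box 484.3927477692044
```

>>> apply_moves([
  [-0.01, -0.004, 0, 0, -1],
  [-0.02, -0.008, 0, 0, -1],
  [-0.035, -0.008, 0, 0, -1],
  [-0.045, -0.008, 0, 0, -1],
  [-0.045, -0.008, 0, 0, -1],
])

```text
time_s: 6.6
ee_pos: [505.5, -9.0, 26.8]
ee_rot: [180.0, 0.1, 104.9]
force: [0.5, 0.6, -3.0]
gripper_width: 22.0
gripper_force: 30.0
```

>>> apply_moves([
  [-0.01, 0, 0, 0, -1],
  [-0.02, 0, 0, 0, -1],
  [-0.03, 0, 0, 0, -1],
  [-0.035, 0, 0, 0, -1],
  [-0.035, 0, 0, 0, -1],
])

```text
time_s: 7.1
ee_pos: [514.1, -42.6, 26.8]
ee_rot: [180.0, 0.0, 104.9]
force: [0.8, -1.4, -0.8]
gripper_width: 21.6
gripper_force: 30.0
```

>>> apply_moves([
  [-0.015, 0, 0, 0, -1],
  [-0.03, 0, 0, 0, -1],
  [-0.045, 0, 0, 0, -1],
  [-0.06, 0, 0, 0, -1],
  [-0.07, 0, 0, 0, -1],
])

```text
time_s: 7.6
ee_pos: [532.2, -110.8, 26.8]
ee_rot: [-180.0, 0.0, 104.9]
force: [0.1, 0.3, -1.9]
gripper_width: 22.1
gripper_force: 30.0
```

>>> apply_moves([
  [-0.003, 0, 0, 0, -1],
  [-0.006, 0, 0, 0, -1],
  [-0.008, 0, 0, 0, -1],
  [-0.009, 0, 0, 0, -1],
  [-0.01, 0, 0, 0, -1],
])

```text
time_s: 8.1
ee_pos: [534.3, -118.6, 26.9]
ee_rot: [-180.0, -0.0, 105.0]
force: [-0.1, 0.3, -2.2]
gripper_width: 21.5
gripper_force: 30.0
```

>>> apply_moves([
  [-0.002, 0, 0, 0, -1],
  [-0.003, 0, 0, 0, -1],
  [-0.004, 0, 0, 0, -1],
  [-0.004, 0, 0, 0, -1],
])

```text
time_s: 8.5
ee_pos: [535.5, -122.9, 26.9]
ee_rot: [-180.0, 0.0, 105.0]
force: [0.5, 0.2, -2.9]
gripper_width: 22.0
gripper_force: 30.0
```

>>> apply_moves([
  [-0.001, 0, 0, 0, -1],
  [-0.002, 0, 0, 0, -1],
  [-0.003, 0, 0, 0, -1],
  [-0.003, 0, 0, 0, -1],
])

```text
time_s: 8.9
ee_pos: [535.5, -123.4, 27.1]
ee_rot: [-180.0, -0.2, 104.9]
force: [-1.1, 10.2, 0.9]
gripper_width: 21.7
gripper_force: 30.0
```

>>> apply_moves([
  [0.003, 0, 0, 0, -1],
  [0.003, 0, 0, 0, -1],
  [0.003, 0, 0, 0, 0],
  [0.003, 0, 0, 0, 0],
  [0.003, 0, 0, 0, 0],
])

```text
time_s: 9.4
ee_pos: [536.0, -123.2, 27.3]
ee_rot: [179.9, 0.1, 104.9]
force: [-0.1, 0.1, 0.2]
gripper_width: 42.9
gripper_force: 0.0
```

>>> apply_moves([
  [0, 0, 0, 0, 0],
  [0, 0, -0.01, 0, 0],
  [0, 0, -0.05, 0, 0],
  [0, 0, -0.1, 0, 0],
  [0, 0, -0.1, 0, 0],
])

```text
time_s: 9.9
ee_pos: [540.1, -123.9, 134.3]
ee_rot: [179.3, 0.4, 104.9]
force: [1.2, 0.5, 0.7]
gripper_width: 45.4
gripper_force: 0.0
```

Run:
```python
from h import *
st=env.state();p=st["ee_pos"];print(p,st["ee_rot"],st["gripper_width"])
Rt=R.from_euler("xyz",st["ee_rot"],degrees=True)
print(Rt.inv().apply(np.array([462.6,-260.7,127])-p))
```

```text
[ 540.13648192 -123.93526515  134.33474081] [179.25703797   0.42114545 104.94977655] 45.35373352604409
[-112.07636437 -110.29008723    6.72921658]
```

>>> apply_moves([
  [-0.03, -0.028, 0, 0, 0],
  [-0.06, -0.056, 0, 0, 0],
  [-0.09, -0.084, 0, 0, 0],
  [-0.115, -0.107, 0, 0, 0],
  [-0.115, -0.107, 0, 0, 0],
])

```text
time_s: 10.4
ee_pos: [460.1, -264.4, 127.2]
ee_rot: [-180.0, 0.1, 104.7]
force: [0.1, 0.9, 0.4]
gripper_width: 45.8
gripper_force: 0.0
```

>>> apply_moves([
  [0, 0, 0, 0, 0],
  [0, 0, 0, 0, 0],
])

```text
time_s: 10.6
ee_pos: [462.1, -260.7, 127.0]
ee_rot: [180.0, -0.0, 105.0]
force: [-0.3, 0.3, -0.4]
gripper_width: 45.3
gripper_force: 0.0
```

Run:
```python
from h import *
st=env.state();a=cams.grab_frame("wrist")
cv2.imwrite("pics/w4.png",a);np.savez("w4.npz",p=st["ee_pos"],r=st["ee_rot"]);print(st["time_s"],st["ee_pos"],st["ee_rot"])
```

```text
10.6 [ 462.14107645 -260.70113793  127.01807092] [ 1.79981921e+02 -1.31677543e-02  1.04983789e+02]
```

View pics/w4.png

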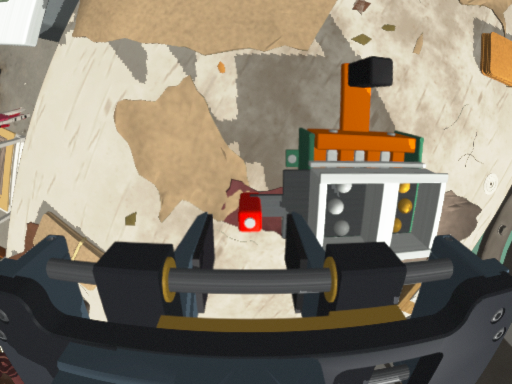

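The comb is home, with its spine against the fixed noses. The red post's top face is centred at (250,223), midway between the fingers at columns 210 and 290. I'll check where that puts it in the world.

Run:
```python
from h import *
q=np.load("w4.npz");st=dict(ee_pos=q["p"],ee_rot=q["r"])
for p in[(250,223),(240,214),(261,231)]:print(onz("wrist",p,95,st).round(1))
```

```text
[ 462.8 -264.8   95. ]
[ 453.8 -259.7   95. ]
[ 472.5 -269.    95. ]
```

>>> apply_moves([
  [-0.003, 0, 0.02, 0, 0],
  [-0.003, 0, 0.045, 0, 0],
  [-0.003, 0, 0.064, 0, 0],
  [-0.003, 0, 0.064, 0, -1],
  [-0.003, 0, 0.064, 0, -1],
], grip_force=15)

```text
time_s: 11.15
ee_pos: [463.2, -263.3, 62.8]
ee_rot: [-180.0, -0.0, 105.1]
force: [-0.2, -0.4, -0.7]
gripper_width: 32.4
gripper_force: 0.0
```

>>> apply_moves([
  [0, 0, 0, 0, -1],
  [0, 0, 0, 0, -1],
  [0, 0, 0, 0, -1],
  [0, 0, 0, 0, -1],
])

```text
time_s: 11.55
ee_pos: [462.7, -264.0, 63.1]
ee_rot: [180.0, -0.0, 105.0]
force: [1.4, 1.4, 1.0]
gripper_width: 17.8
gripper_force: 15.0
```

>>> apply_moves([
  [0, 0.001, 0, 0, -1],
  [0, 0.002, 0, 0, -1],
  [0, 0.002, 0, 0, -1],
])

```text
time_s: 11.85
ee_pos: [464.0, -263.6, 63.1]
ee_rot: [-180.0, -0.0, 105.0]
force: [-3.0, 1.6, 4.1]
gripper_width: 17.9
gripper_force: 15.0
```

>>> apply_moves([
  [0, 0.001, 0, 0, -1],
  [0, 0.0015, 0, 0, -1],
  [0, 0.0015, 0, 0, -1],
])

```text
time_s: 12.15
ee_pos: [464.0, -263.6, 63.1]
ee_rot: [-179.8, -0.1, 105.0]
force: [-6.9, 0.7, 7.1]
gripper_width: 18.0
gripper_force: 15.0
```

>>> apply_moves([
  [0, 0.001, 0, 0, -1],
  [0, 0.0015, 0, 0, -1],
  [0, 0.0015, 0, 0, -1],
])

```text
time_s: 12.45
ee_pos: [464.0, -263.5, 63.0]
ee_rot: [-179.6, -0.1, 105.0]
force: [-11.2, -1.7, 7.5]
gripper_width: 18.2
gripper_force: 15.0
```

>>> apply_moves([
  [0, -0.008, 0, 0, -1],
  [0, -0.016, 0, 0, -1],
  [0, -0.024, 0, 0, -1],
  [0, -0.032, 0, 0, -1],
  [0, -0.038, 0, 0, -1],
])

```text
time_s: 12.95
ee_pos: [430.3, -273.2, 63.0]
ee_rot: [180.0, 0.0, 104.9]
force: [1.2, 3.2, 1.7]
gripper_width: 17.8
gripper_force: 15.0
```

>>> apply_moves([
  [0, -0.006, 0, 0, -1],
  [0, -0.01, 0, 0, -1],
  [0, -0.012, 0, 0, -1],
  [0, -0.012, 0, 0, -1],
])

```text
time_s: 13.35
ee_pos: [418.7, -276.4, 63.0]
ee_rot: [-180.0, 0.0, 105.0]
force: [-1.0, 0.1, 2.4]
gripper_width: 17.8
gripper_force: 15.0
```

Run:
```python
from h import *
st=env.state();p=st["ee_pos"];print(st["time_s"],p,"gate",-(p[:2]-[464,-263.6])@[.9659,.2588])
a=cams.grab_frame("wrist");cv2.imwrite("pics/w5.png",cv2.resize(a[100:280,230:470],None,fx=3,fy=3,interpolation=cv2.INTER_CUBIC))
```

```text
13.35 [ 418.65939372 -276.42764528   63.02009474] gate 47.11428620498183
```

View pics/w5.png

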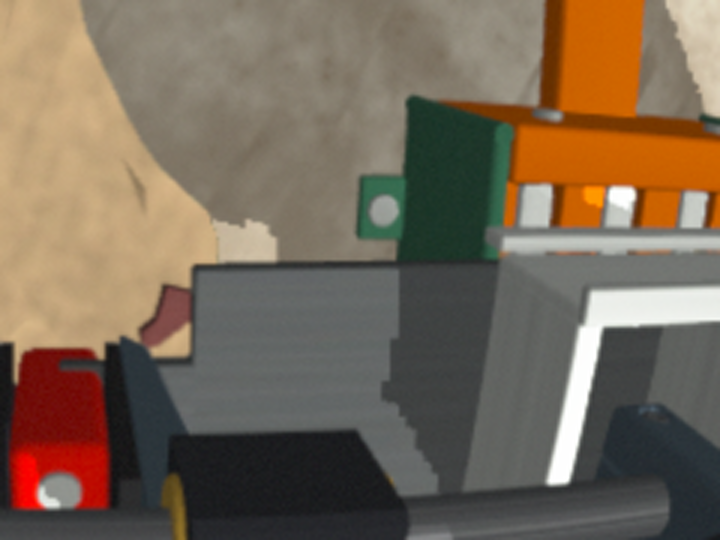

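The gate is about 47 mm open, and a brass ball already shows on the bed at (595,195). I'll check the far cell from the top camera.

>>> apply_moves([
  [0, 0, 0, 0, -1],
  [0, 0, 0, 0, -1],
  [0, 0, 0, 0, -1],
  [0, 0, 0, 0, -1],
  [0, 0, 0, 0, -1],
])

```text
time_s: 13.9
ee_pos: [419.2, -276.2, 63.0]
ee_rot: [180.0, 0.0, 105.0]
force: [-1.5, -2.1, 2.8]
gripper_width: 17.8
gripper_force: 15.0
```

Run:
```python
from h import *
a=cams.grab_frame("top");cv2.imwrite("pics/t3.png",cv2.resize(a[150:240,260:360],None,fx=6,fy=6,interpolation=cv2.INTER_CUBIC))
```

```text
(no output)
```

View pics/t3.png

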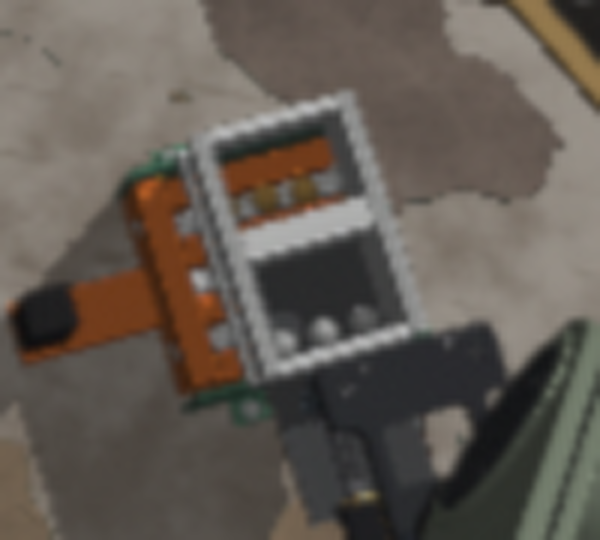

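The far cell shows the orange and aluminium bed with two brass balls at (265,195) and (303,187). The third is near the mouth, and the three steel balls are still in the near cell. Now I'll shut the gate.

>>> apply_moves([
  [0, 0.008, 0, 0, -1],
  [0, 0.016, 0, 0, -1],
  [0, 0.024, 0, 0, -1],
  [0, 0.032, 0, 0, -1],
  [0, 0.038, 0, 0, -1],
])

```text
time_s: 14.45
ee_pos: [456.7, -265.6, 63.0]
ee_rot: [180.0, -0.0, 105.0]
force: [-2.0, -0.3, 5.1]
gripper_width: 17.8
gripper_force: 15.0
```

>>> apply_moves([
  [0, 0.004, 0, 0, -1],
  [0, 0.007, 0, 0, -1],
  [0, 0.01, 0, 0, -1],
  [0, 0.01, 0, 0, -1],
  [0, 0.01, 0, 0, -1],
])

```text
time_s: 14.95
ee_pos: [464.0, -263.5, 63.0]
ee_rot: [-179.8, -0.0, 105.0]
force: [-6.2, -2.4, 7.4]
gripper_width: 18.1
gripper_force: 15.0
```

Back at the stop. Release and retreat.

>>> apply_moves([
  [0, -0.001, 0, 0, -1],
  [0, -0.001, 0, 0, 0],
  [0, -0.001, 0, 0, 0],
  [0, -0.001, 0, 0, 0],
  [0, -0.001, 0, 0, 0],
])

```text
time_s: 15.45
ee_pos: [464.6, -263.7, 62.7]
ee_rot: [180.0, -0.0, 104.9]
force: [0.2, -0.4, 0.1]
gripper_width: 44.9
gripper_force: 0.0
```

>>> apply_moves([
  [0, 0, -0.01, 0, 0],
  [0, 0, -0.04, 0, 0],
  [0, 0, -0.08, 0, 0],
  [0, 0, -0.12, 0, 0],
  [0, 0, -0.14, 0, 0],
])

```text
time_s: 15.95
ee_pos: [465.9, -264.6, 207.5]
ee_rot: [179.7, 0.3, 104.9]
force: [0.9, 0.1, 0.8]
gripper_width: 45.4
gripper_force: 0.0
```

>>> apply_moves([
  [0, 0, 0, 0, 0],
  [0, 0, 0, 0, 0],
  [0, 0, 0, 0, 0],
  [0, 0, 0, 0, 0],
])

```text
time_s: 16.35
ee_pos: [463.8, -263.4, 201.4]
ee_rot: [-179.9, -0.1, 105.0]
force: [0.6, -1.1, 0.7]
gripper_width: 45.5
gripper_force: 0.0
```

Run:
```python
from h import *
st=env.state();a=cams.grab_frame("wrist")
for b in blobs(a,(0,180,80),(4,255,255),30):
    print(b[:3],onz("wrist",b[1],85,st).round())
cv2.imwrite("pics/w6.png",a)
```

```text
(np.int32(359), array([250. , 183.9]), array([241, 170,  19,  28], dtype=int32)) [ 463. -261.   85.]
```

View pics/w6.png

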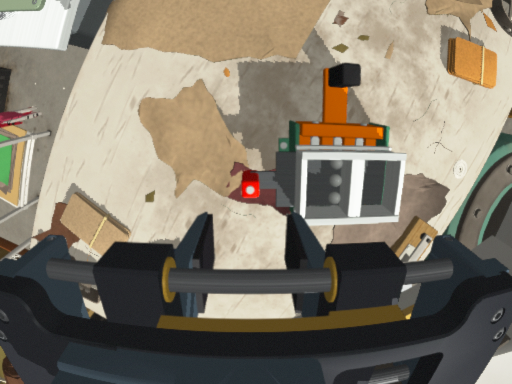

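The gate is shut with its post at (250,184). The far cell is empty, the three steel balls are in the near cell, and the comb is home. Handing in.

```bash
python3 -c "
from h import *
print(env.job_done())"
```

```text
the job is handed in; nothing more can be done
None
```

I handed the job in at about 16 s. From the last pictures, the comb is fully home, the three brass balls have dropped onto the bed, the steel balls are still in the near cell, and the gate is shut against its stop. The judge's verdict was not shown.

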